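# Park two thread spools at the top of the spool rack

### The arm

A 6-joint arm with a two-finger parallel gripper is mounted at the origin on the work surface. World frame = base frame: x ahead of the robot, y to its left, z up, the work surface at z = 0. Lengths are in m, angles in rad, forces in N, time in s.
With the tool pointing down it reaches from about 0.225 to 0.875 m from the base axis. Payload 3.4 kg.
Tool frame: the origin (TCP) lies between the finger pads; the fingertips stand 25 mm ahead of it and the grasp point (between the pads) lies 6 mm ahead of it (ctrl.tip_reach is the distance from the TCP to the fingertips, in m); z points along the fingers, y is the direction in which the jaws open and shut (so a half turn about z gives the same grasp; the last joint's range is limited). The gripper opens to 85 mm and grips with 20 to 120 N. Pads are 22 mm wide; open, the fingers measure 114 mm over their backs; the gripper's body (76 mm by 85 mm) begins 54 mm behind the grasp point. The pads swing forward as they close: fully open they stand 13 mm farther back than shut.
Start: joints at [-1.35, 0.276, 1.505, -0, 1.361, -0.121], TCP at [0.193, -0.542, 0.256] pointing down, gripper open.
Joint ranges: [-2.89, 2.89], [-0.75, 2.08], [0.22, 2.7], [-1.18, 4.32], [0.11, 2.71], [-2.7, 2.7]. Speed limits (rad/s): [2.57, 2.57, 3.14, 3.14, 3.14, 3.14].

### API

Orientations are given as a rotation vector (axis times angle).
In Python, from rig import ctrl gives the robot as it stands.
- The arm moves only by the tool move_arm, never from a script. Its argument "steps" is a list of rows, each an object of numbers: "dx", "dy", "dz": the shift along the world's x, y, z in mm; "turn": the turn about the world's z in rad; "hand": the finger opening in mm, from 0 to 85.4. In form: [{"dx": .., "dy": .., "dz": .., "turn": .., "hand": ..}, ...]. A call has 1 to 12 rows; each row shifts and turns the commanded pose from where the row before left it; what a row does not reach is not made up. A row lasts 1/10 s, in which the tool goes at most 50 mm and 8.59 degrees, less where a joint would pass 70% of its speed; a pose out of reach is approached as far as the arm can. A call with a gripper value outside its range is refused whole. The fingers move at their own pace and stop on an object; "grip_force" is the grip in N (left out, the last holds). Time passes only in rows, so rows that do not move let the fingers close. It gives the time, the measured TCP pose, the force and the opening at its end, in the units of the state.
- ctrl.sense(): the state, without advancing time (a new reading comes with each control period).
- ctrl.snapshot(name): name is "scene" or "top"; returns a dict with "image" (384x512x3 uint8, red, green, blue), "depth" (384x512 float32, m along the optical axis (not along the pixel's ray), 0 where there is no reading), "fx", "fy", "cx", "cy" (pixels), "world_from_camera" (4x4, takes a point from camera to world coordinates). Camera axes: x right, y up, looking along -z (the intrinsics and any distortion apply to the point x, -y, -z); pixel columns grow to the right and rows downward; lengths in m; the calibration is good to about 2 mm. A picture is of the moment at which its call begins.
- ctrl.finish_job(): hands the job in, once; it reports no verdict.
Trained networks look in the newest picture that a camera, given by its name, has taken for a name from the list of things; names that differ only in an ending like _2 or _b are one class to them, and where a whole thing is asked for, a point or a joint stands for the part that bears it (a point fixed in the world has none). Each returns a list of dicts, best first, with "confidence" (0 to 1); they miss things now and then, are a little off and sometimes report something else, mostly with a low value. They report only what shows in the picture. A call takes as long as a camera call. They do not tell look-alikes from the thing itself.
- ctrl.spot_in(camera, label): "point" ([column, row] in pixels, amid what is visible of it).
The state is a dict: "time_s": time; "q": joint angles; "joint_velocities": joint speeds; "tau": joint torques, N m; "ee_pos": TCP position; "ee_rot": TCP orientation; "contact_force": force on the tool from outside, world axes, zero at the start; "moment": the same for the moment, N m; "width": finger opening in m.
Only numpy, scipy, OpenCV 4.12 (cv2) and the standard library are available. Lean on these libraries where they do the work, as an engineer would, in place of code of your own. Each camera call takes 0.05 s, during which the arm holds its last target.

### The job

On the fly-tying desk, push the orange and the violet thread spools, one after the other, up their sloped gutters in the wooden rack and over the crest, so that each lies in the dip against the end stop and does not roll back. Push each gently with the fingertips, keeping behind it so that it never shoots off or runs away down the slope: do not pick up or lift any spool. Leave the black spool at the bottom of its gutter, disturb nothing else on the desk, and finish clear of everything.

Things in the scene. Friction and masses are not known exactly. Their poses are not given: they have to be found in the camera images.
- rack: fixed wooden rack, 200 mm long, 192 wide, three gutters side by side 63 mm apart; origin at the centre of its underside, on the table; x along the gutters uphill to the end stop, y across, z up. Low lip: inner face at x = -95 mm, 6 mm thick, top 23 mm above the table. Dividing walls 3 mm thick, about 9 mm above the floor. A spool left on the slope rolls back down
- ramp: sloped floor of the gutters, part of the rack, rising 8 degrees from 15 mm above the table: origin on the floor surface at the low end (rack x = -95 mm), midway across; x up the slope along the floor, y across, z square to the floor: a spool rolling on the slope has its middle at z = 22 mm
- crest (a point): point on the crest where the slope ends, on the rack's centre line: rack x = 45 mm, 35 mm above the table. Beyond it a short dip falls 15 degrees to the end stop; a spool whose middle has passed the crest rolls on into the dip and stays there
- end_stop (a point): top middle of the end stop's face that meets the spools: a dark upright board across all gutters, face at rack x = 85 mm, 12 mm thick, top 64 mm above the table
- orange_spool: orange thread spool: white plastic end discs 44 mm across and 4 mm thick, wound with orange thread to 40 mm across between them, 55 mm long overall, about 70 g; origin at its middle, on the axle; its y axis is the axle, lying across the gutter, resting on the lip with its middle -80 mm along the rack's x and 39 mm above the table; which gutter varies
- violet_spool: violet thread spool: white plastic end discs 44 mm across and 4 mm thick, wound with violet thread to 40 mm across between them, 55 mm long overall, about 70 g; origin at its middle, on the axle; its y axis is the axle, lying across the gutter, at the low end like the orange one; which gutter varies
- black_spool: black thread spool: white plastic end discs 44 mm across and 4 mm thick, wound with black thread to 40 mm across between them, 55 mm long overall, about 70 g; origin at its middle, on the axle; its y axis is the axle, lying across the gutter, at the low end like the orange one; which gutter varies. To be left where it is
- home0 (a point): where a spool's middle is when it is parked in the left (+y of the rack) gutter: lying in the dip against the end stop (63 mm ahead of the rack's origin along the rack's x, 53 mm above the table)
- home1 (a point): where a spool's middle is when it is parked in the middle gutter: lying in the dip against the end stop (63 mm ahead of the rack's origin along the rack's x, 53 mm above the table)
- home2 (a point): where a spool's middle is when it is parked in the right (-y of the rack) gutter: lying in the dip against the end stop (63 mm ahead of the rack's origin along the rack's x, 53 mm above the table)
- green_spool: bystander: a spool like the others with green thread standing on end on the table beside the rack (its -y side), 55 mm tall; origin at its middle
- cement_jar: bystander: small amber glass jar with black cap, 36 mm across, 55 mm tall, beside the rack (its +y side); origin under its centre
- mug: bystander: white mug, 80 mm across, 95 mm tall; origin under its centre
- hook_tin: bystander: flat tin with green lid, 62 x 92 x 21 mm; origin under its centre
- dubbing_box: bystander: small yellow box with white lid, 74 x 114 x 32 mm; origin under its centre
- bodkin: bystander: pointed tool with a wooden handle, 150 mm long, lying on the table
Things that resemble listed ones, but are neither listed nor needed, are in the scene too. There is more than one size of the violet_spool; the job needs the middle-sized.

How it is judged:
At the end, for the whole second after the job is handed in: The orange and the violet spool each lie at rest in the dip against the end stop (middle within 7 mm of a parked place, slower than 0.02 m/s), and the black spool is at rest within 8 mm of where it started ((distance between orange_spool and home0 below 0.007 m or distance between orange_spool and home1 below 0.007 m or distance between orange_spool and home2 below 0.007 m) and linear speed of each of orange_spool, violet_spool, black_spool below 0.02 m/s and (distance between violet_spool and home0 below 0.007 m or distance between violet_spool and home1 below 0.007 m or distance between violet_spool and home2 below 0.007 m) and distance of black_spool from where it was at the start of the episode below 0.008 m); the robot touches nothing.
It fails at once if a spool is lifted or carried (its middle more than 10 mm higher off the slope than when it rolls on it) (z of any of orange_spool, violet_spool, black_spool in the frame of ramp above 0.032 m).
It fails at once if a spool shoots off or runs away (faster than 0.45 m/s) (linear speed of any of orange_spool, violet_spool, black_spool above 0.45 m/s).
It fails at once if the black spool is pushed along (more than 15 mm) (distance of black_spool from where it was at the start of the episode above 0.015 m).
It fails at once if a bystander is disturbed (moved more than 15 mm) (distance of any of green_spool, cement_jar, mug, hook_tin, dubbing_box, bodkin from where it was at the start of the episode above 0.015 m).
It also fails if it takes over 54 s, if anything falls off the work surface, if the arm or the gripper's body presses on something with over 40 N, if the wrist force passes 120 N, or if a joint passes its speed limit or range.

## Working session

There is one attempt and no reset: what is moved stays moved. The work goes in short steps, Python scripts to look and compute and a tool call to move; the robot and the scene stay as the last step left them, time stands still between calls to the robot, and variables do not carry over. Pictures are saved under pics/ and viewed, and the job is handed in when it is done.

Besides the shell and the picture viewer there is one more tool, called as name(argument=value, ...) on one line, values as JSON. move_arm: Moves the arm, as the interface text tells. Its arguments: {"type":"object","properties":{"steps":{"type":"array","items":{"type":"object","properties":{"dx":{"type":"number"},"dy":{"type":"number"},"dz":{"type":"number"},"turn":{"type":"number"},"hand":{"type":"number"}}}},"grip_force":{"type":"number"}},"required":["steps"]}

```bash
ls; mkdir -p pics; python3 - <<'E'
from rig import ctrl
import cv2,numpy as np,pickle
D={}
for n in ("scene","top"):
    s=ctrl.snapshot(n); D[n]=s
    cv2.imwrite(f"pics/{n}0.png",cv2.resize(s["image"][:,:,::-1],(800,600),interpolation=cv2.INTER_CUBIC))
    print(n,s["fx"],s["cx"],s["cy"],np.round(s["world_from_camera"],3).tolist())
    for l in ["rack","orange_spool","violet_spool","black_spool","green_spool","cement_jar","mug","end_stop","bodkin"]:
        print(l,[(np.round(d["point"]).tolist(),round(d["confidence"],2)) for d in ctrl.spot_in(n,l)][:4])
pickle.dump(D,open("s0.pkl","wb"))
print(ctrl.sense(),ctrl.tip_reach)
E
```

```text
pics
scene 459.95034891382255 262.1128878661817 188.39027297593114 [[-0.35, -0.496, 0.795, 1.555], [0.937, -0.172, 0.305, 0.344], [-0.014, 0.851, 0.525, 0.705], [0.0, 0.0, 0.0, 1.0]]
rack [([229.0, 204.0], 0.85), ([434.0, 251.0], 0.66)]
orange_spool [([232.0, 174.0], 0.71)]
violet_spool [([248.0, 158.0], 0.89), ([209.0, 178.0], 0.55)]
black_spool [([254.0, 175.0], 0.74), ([291.0, 194.0], 0.67)]
green_spool [([168.0, 200.0], 0.93), ([164.0, 153.0], 0.66)]
cement_jar [([291.0, 194.0], 0.53)]
mug [([433.0, 253.0], 0.62)]
end_stop [([232.0, 199.0], 0.89), ([166.0, 196.0], 0.64)]
bodkin [([163.0, 154.0], 0.66)]
top 433.49996875810444 258.30600266965433 188.2138996072157 [[-0.045, 0.977, -0.209, 0.31], [-0.999, -0.045, 0.005, -0.0], [-0.004, 0.209, 0.978, 1.279], [0.0, 0.0, 0.0, 1.0]]
rack [([296.0, 178.0], 0.77), ([291.0, 216.0], 0.74), ([310.0, 121.0], 0.44)]
orange_spool [([308.0, 210.0], 0.79)]
violet_spool [([362.0, 208.0], 0.68), ([315.0, 257.0], 0.58), ([328.0, 200.0], 0.57), ([244.0, 208.0], 0.31)]
black_spool [([290.0, 216.0], 0.65)]
green_spool [([352.0, 163.0], 0.69)]
cement_jar [([292.0, 216.0], 0.52)]
mug [([113.0, 156.0], 0.9), ([349.0, 162.0], 0.35)]
end_stop [([295.0, 180.0], 0.92)]
bodkin [([406.0, 242.0], 0.86)]
{'time_s': 1.0, 'q': array([-1.34999872e+00,  2.75875180e-01,  1.50490332e+00, -2.17087515e-05,
        1.36071440e+00, -1.20978220e-01]), 'joint_velocities': array([ 0.00198533,  0.00083568, -0.00134151, -0.00018788, -0.00101174,
       -0.00018862]), 'tau': array([-2.62335496e-03, -4.16673625e+01, -2.46102780e+01, -3.53200821e-04,
        2.11627025e-04, -3.07909687e-06]), 'ee_pos': array([ 0.19272177, -0.54176249,  0.25634085]), 'ee_rot': array([ 3.09573228e+00,  5.34240950e-01, -2.54908669e-05]), 'contact_force': array([-0.97409713, -0.19767539,  0.07471407]), 'moment': array([-0.01532458, -0.0285695 , -0.02711018]), 'width': 0.08532324272892451} 0.025
```

View pics/top0.png

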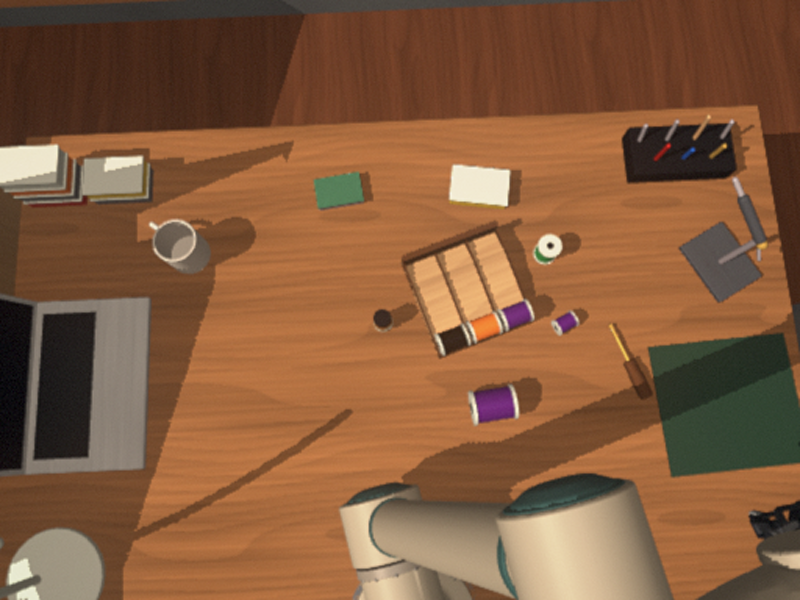

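View pics/scene0.png

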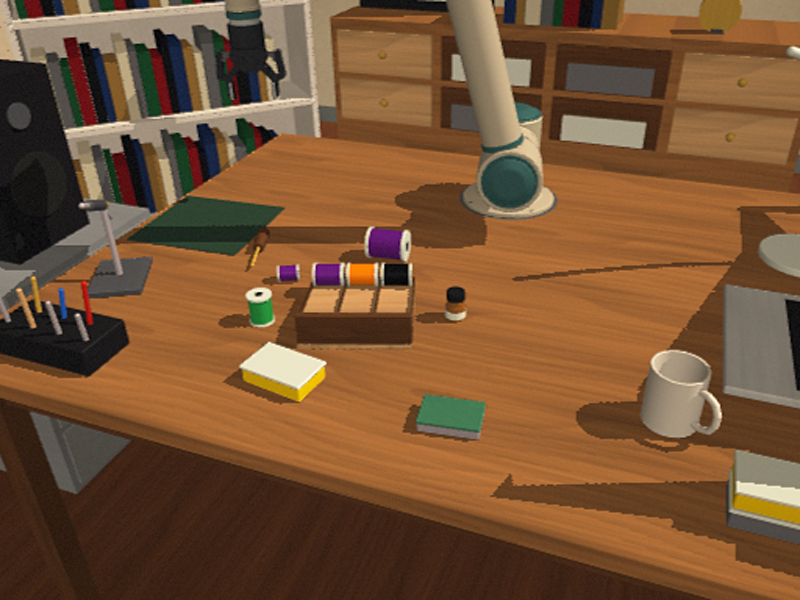

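```bash
python3 - <<'E'
import cv2,pickle
D=pickle.load(open("s0.pkl","rb"))
a=D["top"]["image"][140:280,225:425,::-1]; cv2.imwrite("pics/topc.png",cv2.resize(a,(800,560),interpolation=cv2.INTER_CUBIC))
a=D["scene"]["image"][110:260,120:320,::-1]; cv2.imwrite("pics/scenec.png",cv2.resize(a,(800,600),interpolation=cv2.INTER_CUBIC))
E
```

```text
(no output)
```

View pics/topc.png

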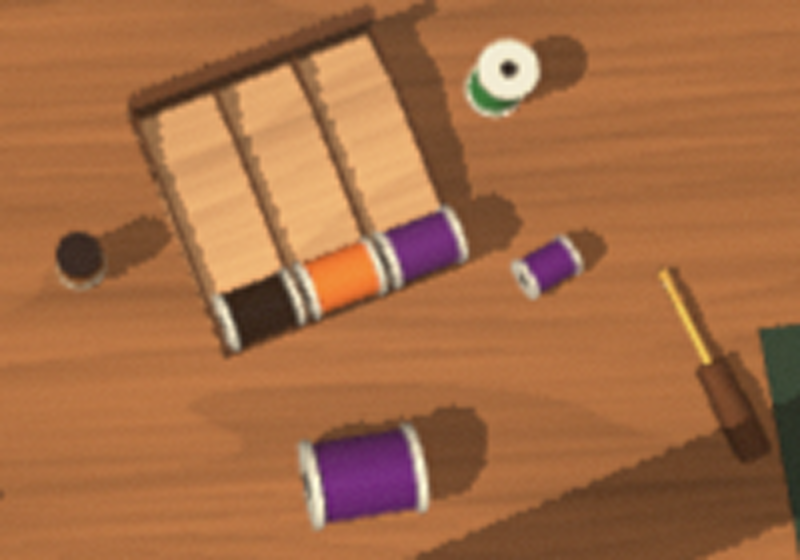

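View pics/scenec.png

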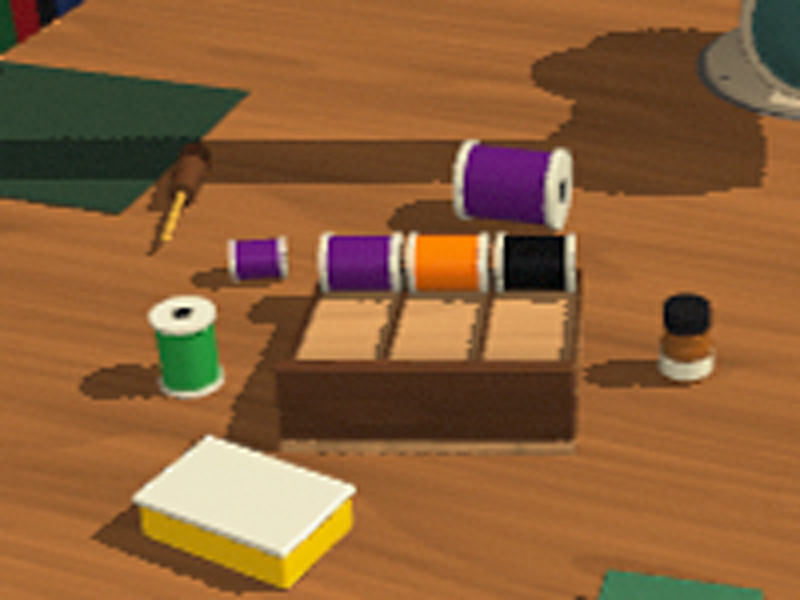

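Three violet spools are visible in the top view: a large one at (315,257) loose on the table, a small one at (362,208) loose on the table, and one at (328,200) in the rack's right gutter. The one in the rack is the middle size and matches the orange and black spools, so it is the one to push. Black is in the left gutter, orange in the middle. The crops confirm this.

```bash
cat > h.py <<'E'
import numpy as np,cv2
def cloud(s):
    h,w=s["depth"].shape; v,u=np.mgrid[:h,:w]; d=s["depth"]
    P=np.stack([(u-s["cx"])/s["fx"]*d,-(v-s["cy"])/s["fy"]*d,-d],-1)
    M=s["world_from_camera"]; return P@M[:3,:3].T+M[:3,3]
def masks(s):
    hsv=cv2.cvtColor(s["image"],cv2.COLOR_RGB2HSV); H,S,V=[hsv[...,i].astype(int) for i in range(3)]
    return dict(orange=(H>5)&(H<18)&(S>200)&(V>180),violet=(H>130)&(H<160)&(S>100)&(V>40),black=(V<60)&(S<140))
E
python3 - <<'E'
import pickle,numpy as np,cv2
from h import *
D=pickle.load(open("s0.pkl","rb"))
for n in D:
    s=D[n];P=cloud(s)
    for k,m in masks(s).items():
        c,l,st,ce=cv2.connectedComponentsWithStats(m.astype(np.uint8))
        for i in range(1,c):
            if st[i,4]<40: continue
            q=P[(l==i)&(s["depth"]>0)]
            q=q[np.isfinite(q).all(1)]
            if len(q)<20 or abs(q.mean(0)[1])>.35 or q[:,0].mean()<.25 or q[:,2].mean()<0: continue
            print(n,k,st[i].tolist(),"med",np.round(np.median(q,0),4),"p2",np.round(np.percentile(q,2,axis=0),3),"p98",np.round(np.percentile(q,98,axis=0),3))
# rack cloud in top: points above the table
s=D["top"];P=cloud(s)
m=np.zeros(P.shape[:2],bool);m[140:235,255:345]=1
q=P[m&(P[...,2]>.012)]; np.save("rack.npy",q)
b=q[(q[:,2]>.058)&(q[:,2]<.07)]; print(len(q),len(b))
print("stop",np.round(np.percentile(b,[0,10,50,90,100],axis=0),3).tolist()); print(cv2.minAreaRect((b[:,:2]*1000).astype(np.float32)))
print("all",cv2.minAreaRect((q[:,:2]*1000).astype(np.float32)))
E
```

```text
scene orange [224, 169, 15, 12, 180] med [ 0.5216 -0.1484  0.0513] p2 [ 0.504 -0.168  0.034] p98 [ 0.534 -0.128  0.061]
scene violet [236, 146, 22, 20, 352] med [ 0.3885 -0.1571  0.0456] p2 [ 0.363 -0.188  0.013] p98 [ 0.399 -0.127  0.062]
scene violet [202, 169, 16, 13, 194] med [ 0.5424 -0.2076  0.0499] p2 [ 0.523 -0.228  0.03 ] p98 [ 0.554 -0.187  0.06 ]
scene violet [179, 170, 11, 10, 94] med [ 0.5229 -0.3035  0.0238] p2 [ 0.508 -0.317  0.008] p98 [ 0.533 -0.288  0.032]
scene black [246, 169, 15, 14, 180] med [ 0.5023 -0.0897  0.0504] p2 [ 0.483 -0.108  0.026] p98 [ 0.512 -0.069  0.061]
scene black [286, 184, 11, 10, 94] med [0.5415 0.0379 0.0537] p2 [0.522 0.024 0.041] p98 [0.549 0.051 0.057]
top violet [322, 194, 17, 16, 177] med [ 0.5237 -0.2124  0.0575] p2 [ 0.505 -0.233  0.047] p98 [ 0.544 -0.192  0.063]
top violet [357, 201, 12, 11, 85] med [ 0.51   -0.3087  0.029 ] p2 [ 0.497 -0.323  0.022] p98 [ 0.524 -0.294  0.035]
top violet [304, 248, 25, 22, 425] med [ 0.3638 -0.1592  0.0568] p2 [ 0.338 -0.189  0.044] p98 [ 0.39  -0.129  0.064]
top black [283, 210, 15, 15, 90] med [ 0.4823 -0.0939  0.0578] p2 [ 0.466 -0.11   0.049] p98 [ 0.501 -0.076  0.064]
top black [328, 303, 72, 20, 501] med [ 0.2713 -0.1244  0.7653] p2 [ 0.261 -0.156  0.734] p98 [ 0.277 -0.082  0.782]
4579 583
stop [[0.466, -0.241, 0.058], [0.486, -0.208, 0.059], [0.535, -0.128, 0.062], [0.685, -0.045, 0.066], [0.704, -0.006, 0.07]]
((581.5180053710938, -126.81226348876953), (194.83157348632812, 191.1953125), 18.959569931030273)
all ((506.015625, -134.1776580810547), (261.0231628417969, 397.57421875), 88.96634674072266)
```

```bash
python3 - <<'E'
import pickle,numpy as np,cv2
from scipy.optimize import least_squares
from h import *
D=pickle.load(open("s0.pkl","rb"))
for n in("top","scene"):
    s=D[n];P=cloud(s);mk=masks(s)
    hsv=cv2.cvtColor(s["image"],cv2.COLOR_RGB2HSV)
    q=P[(P[...,2]>.012)&(s["depth"]>0)&(P[...,0]>.4)&(P[...,0]<.75)&(P[...,1]>-.3)&(P[...,1]<.03)]
    def loc(p,q):
        d=q[:,:2]-p[:2];c,si=np.cos(p[2]),np.sin(p[2]);return np.c_[d@[c,si],d@[-si,c],q[:,2]]
    p=np.array([.581,-.127,np.radians(19)])
    for it in range(10):
        L=loc(p,q)
        sp=q[(abs(L[:,0]+.08)<.03)&(L[:,2]>.042)&(abs(L[:,1])<.09)]
        st=q[(abs(L[:,0]-.091)<.015)&(L[:,2]>.055)&(L[:,2]<.07)&(abs(L[:,1])<.12)]
        def f(p):
            a=loc(p,sp);b=loc(p,st)
            # heights offset p[3]
            return np.r_[np.hypot(a[:,0]+.08,a[:,2]-.039-p[3])-.0205,(b[:,0]-.091)*.5]
        r=least_squares(f,np.r_[p,0][:4],loss="soft_l1",f_scale=.002)
        p=r.x[:3];L=loc(p,st);e=np.percentile(L[:,1],[1,99]);
        sh=e.mean();c,si=np.cos(p[2]),np.sin(p[2]);p=p+np.array([-si*sh,c*sh,0])
    print(n,p,np.degrees(p[2]),"dz",r.x[3],"stop y",e-sh,"stop x",np.percentile(loc(p,st)[:,0],[2,50,98]))
    for k in("orange","violet","black"):
        qq=P[mk[k]&(s["depth"]>0)];L=loc(p,qq);L=L[(abs(L[:,0]+.08)<.03)&(abs(L[:,1])<.1)&(L[:,2]>.03)]
        print(k,len(L),np.round(L.mean(0),4),"y",np.round(np.percentile(L[:,1],[2,98]),4))
E
```

```text
top [ 0.58116679 -0.12673122  0.32567653] 18.659890378056854 dz 0.000333363969017338 stop y [-0.09376919  0.09376919] stop x [0.08459567 0.09025867 0.09726505]
orange 60 [-0.081   0.0008  0.0548] y [-0.018   0.0188]
violet 176 [-0.0817 -0.0627  0.0565] y [-0.0819 -0.0428]
black 92 [-0.0828  0.063   0.0574] y [0.0445 0.0823]
scene [ 0.58544379 -0.1241093   0.32966571] 18.88845409424368 dz -0.0009640943964964022 stop y [-0.09434743  0.09434743] stop x [0.08379174 0.09382192 0.09835158]
orange 179 [-0.0691 -0.0016  0.0497] y [-0.0216  0.0186]
violet 189 [-0.0685 -0.0644  0.0486] y [-0.0847 -0.0445]
black 169 [-0.0687  0.0602  0.0492] y [0.0414 0.0814]
```

move_arm(steps=[{"dx":21,"dy":31,"turn":-0.014,"hand":18},{"dx":21,"dy":31,"hand":18},{"dx":21,"dy":31,"hand":18},{"dx":21,"dy":31,"hand":18},{"dx":21,"dy":31,"hand":18},{"dx":21,"dy":31,"hand":18},{"dx":21,"dy":31,"hand":18},{"dx":21,"dy":31,"hand":18},{"dx":21,"dy":31,"hand":18},{"dx":21,"dy":31,"hand":18},{"dx":21,"dy":31,"dz":-10,"hand":18},{"dx":21,"dy":31,"dz":-10,"hand":18}])

```text
validation failed for argument at $.st...
```

```bash
cat > look.py <<'E'
import sys,numpy as np,cv2,pickle
from rig import ctrl
from h import *
tag=sys.argv[1];p=[.583,-.1255,.3275]
c,si=np.cos(p[2]),np.sin(p[2])
def loc(q): d=q[...,:2]-p[:2]; return np.stack([d@[c,si],d@[-si,c],q[...,2]],-1)
S={}
for n in sys.argv[2:]:
    s=ctrl.snapshot(n);S[n]=s;P=loc(cloud(s));ok=s["depth"]>0
    for k,m in masks(s).items():
        L=P[m&ok];L=L[(abs(L[:,0])<.12)&(abs(L[:,1])<.1)&(L[:,2]>.03)&(L[:,2]<.09)]
        if len(L)>10: print(n,k,len(L),np.round(np.median(L,0)*1000,1))
    a=s["image"][110:260,120:320,::-1] if n=="scene" else s["image"][130:280,225:425,::-1]
    cv2.imwrite(f"pics/{n}{tag}.png",cv2.resize(a,(800,600),interpolation=cv2.INTER_CUBIC))
pickle.dump(S,open(f"s{tag}.pkl","wb"))
x=ctrl.sense();print("t",x["time_s"],"tcp rack mm",np.round(loc(x["ee_pos"])*1000,1),"world",np.round(x["ee_pos"],4),"F",np.round(x["contact_force"],2),"w",x["width"],"rot",x["ee_rot"],ctrl.tip_reach)
E
python3 look.py 1 scene top
```

```text
scene orange 180 [-63.9  -1.2  50.9]
scene violet 187 [-63.6 -64.3  50.6]
scene black 171 [-63.6  61.9  49.9]
top orange 63 [-91.3   2.7  54.5]
top violet 177 [-84.  -63.4  56.6]
top black 93 [-83.7  64.9  56.8]
t 1.1 tcp rack mm [-503.4 -268.6  256.3] world [ 0.1927 -0.5418  0.2563] F [ 0.   -0.71 -0.59] w 0.08564651950094287 rot [ 3.09577045e+00  5.34293273e-01 -4.26294364e-05] 0.025
```

View pics/scene1.png

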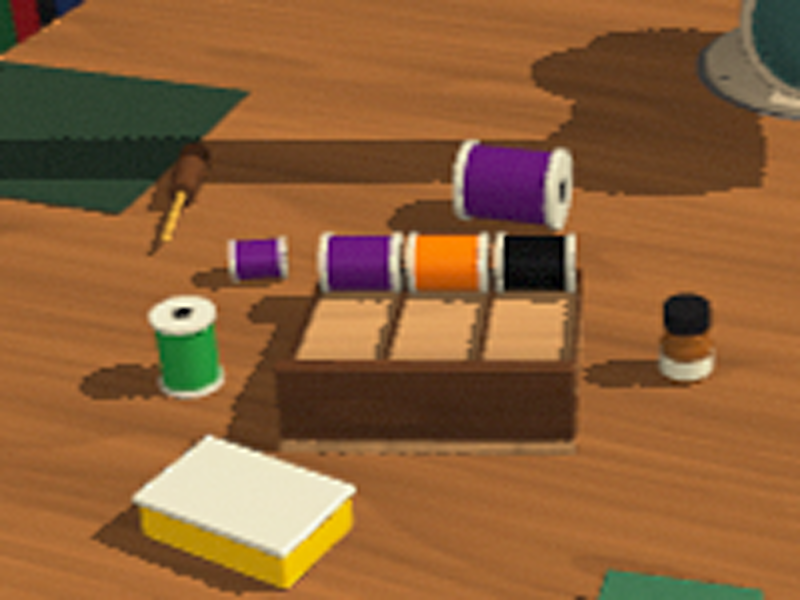

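move_arm(steps=[{"dx":21,"dy":31,"dz":0,"turn":-0.014,"hand":18},{"dx":21,"dy":31,"dz":0,"turn":0,"hand":18},{"dx":21,"dy":31,"dz":0,"turn":0,"hand":18},{"dx":21,"dy":31,"dz":0,"turn":0,"hand":18},{"dx":21,"dy":31,"dz":0,"turn":0,"hand":18},{"dx":21,"dy":31,"dz":0,"turn":0,"hand":18},{"dx":21,"dy":31,"dz":0,"turn":0,"hand":18},{"dx":21,"dy":31,"dz":0,"turn":0,"hand":18},{"dx":21,"dy":31,"dz":0,"turn":0,"hand":18},{"dx":21,"dy":31,"dz":0,"turn":0,"hand":18},{"dx":21,"dy":31,"dz":-10,"turn":0,"hand":18},{"dx":21,"dy":31,"dz":-10,"turn":0,"hand":18}], grip_force=20)

```text
time_s: 2.3
ee_pos: [0.4457, -0.1685, 0.2366]
ee_rot: [3.098, 0.512, 0.002]
contact_force: [-0.5, -0.2, -0.7]
width: 0.0175
```

```bash
python3 look.py 2 scene top
```

```text
scene orange 180 [-63.8  -1.3  51.5]
scene violet 185 [-63.4 -64.5  50.7]
scene black 170 [-64.   61.8  50.9]
top orange 17 [-70.    8.7  54.6]
top black 164 [-83.8  62.7  57. ]
t 2.4 tcp rack mm [-142.9    5.8  235.3] world [ 0.4458 -0.166   0.2353] F [-0.59  0.28 -0.45] w 0.017932169666182964 rot [-3.09521384e+00 -5.19654993e-01  3.23576598e-04] 0.025
```

View pics/scene2.png

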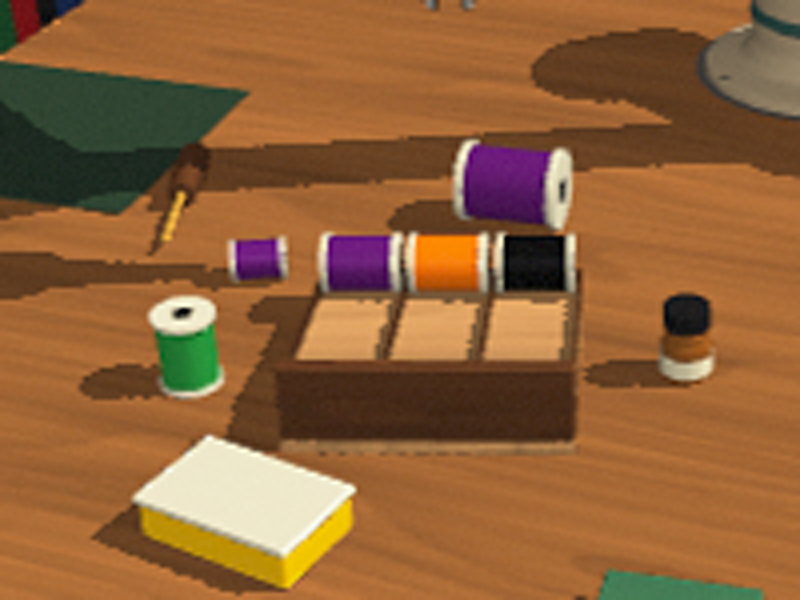

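The scene shows the fingertips at the top edge of the crop, behind the orange spool. I'll measure where the tips really are from the depth image.

```bash
python3 - <<'E'
import pickle,numpy as np
from h import *
s=pickle.load(open("s2.pkl","rb"))["scene"];P=cloud(s)
p=[.583,-.1255,.3275];c,si=np.cos(p[2]),np.sin(p[2]);d=P[...,:2]-p[:2];L=np.stack([d@[c,si],d@[-si,c],P[...,2]],-1)*1000
q=L[(s["depth"]>0)&(abs(L[...,0]+143)<60)&(abs(L[...,1]-5)<80)&(L[...,2]>150)]
print(len(q))
for z in range(195,330,8):
    b=q[(q[:,2]>=z)&(q[:,2]<z+8)]
    if len(b): print(z,len(b),np.round(np.percentile(b,[5,50,95],axis=0)[:,:2]).tolist())
E
```

```text
2990
211 16 [[-142.0, -12.0], [-137.0, -5.0], [-128.0, 21.0]]
219 27 [[-141.0, -15.0], [-136.0, -5.0], [-130.0, 26.0]]
227 30 [[-143.0, -17.0], [-135.0, -4.0], [-130.0, 25.0]]
235 32 [[-145.0, -18.0], [-137.0, 15.0], [-132.0, 27.0]]
243 33 [[-151.0, -17.0], [-135.0, -4.0], [-128.0, 26.0]]
251 42 [[-143.0, -28.0], [-133.0, -6.0], [-129.0, 36.0]]
259 74 [[-152.0, -32.0], [-134.0, -6.0], [-129.0, 43.0]]
267 66 [[-152.0, -37.0], [-133.0, -7.0], [-128.0, 47.0]]
275 68 [[-151.0, -42.0], [-131.0, 5.0], [-125.0, 53.0]]
283 86 [[-147.0, -46.0], [-132.0, -0.0], [-124.0, 56.0]]
291 86 [[-140.0, -50.0], [-132.0, 1.0], [-126.0, 61.0]]
299 129 [[-143.0, -54.0], [-133.0, 6.0], [-124.0, 62.0]]
307 137 [[-149.0, -52.0], [-133.0, 6.0], [-124.0, 63.0]]
315 105 [[-138.0, -32.0], [-133.0, 6.0], [-124.0, 45.0]]
323 95 [[-138.0, -32.0], [-133.0, 6.0], [-129.0, 43.0]]
```

move_arm(steps=[{"dx":8,"dy":0,"dz":-40,"turn":0,"hand":18},{"dx":8,"dy":-1,"dz":-40,"turn":0,"hand":18},{"dx":0,"dy":0,"dz":-40,"turn":0,"hand":18},{"dx":0,"dy":0,"dz":-30,"turn":0,"hand":18},{"dx":0,"dy":0,"dz":-20,"turn":0,"hand":18},{"dx":0,"dy":0,"dz":-8,"turn":0,"hand":18},{"dx":0,"dy":0,"dz":0,"turn":0,"hand":18}])

```text
time_s: 3.1
ee_pos: [0.4602, -0.1711, 0.0577]
ee_rot: [-3.099, -0.512, 0.003]
contact_force: [0.3, 0.5, 0.4]
width: 0.0181
```

```bash
python3 look.py 3 scene top
```

```text
scene orange 179 [-64.   -1.3  51.3]
scene violet 193 [-63.3 -64.   50.7]
scene black 235 [-68.2  53.6  54.8]
top orange 12 [-70.5  15.3  55.6]
top black 154 [-84.4  61.6  56.7]
t 3.2 tcp rack mm [-129.9   -4.5   59.3] world [ 0.4614 -0.1715  0.0593] F [ 0.14 -0.04  0.01] w 0.018313121762356555 rot [3.09822363e+00 5.11842756e-01 2.30197747e-03] 0.025
```

View pics/scene3.png

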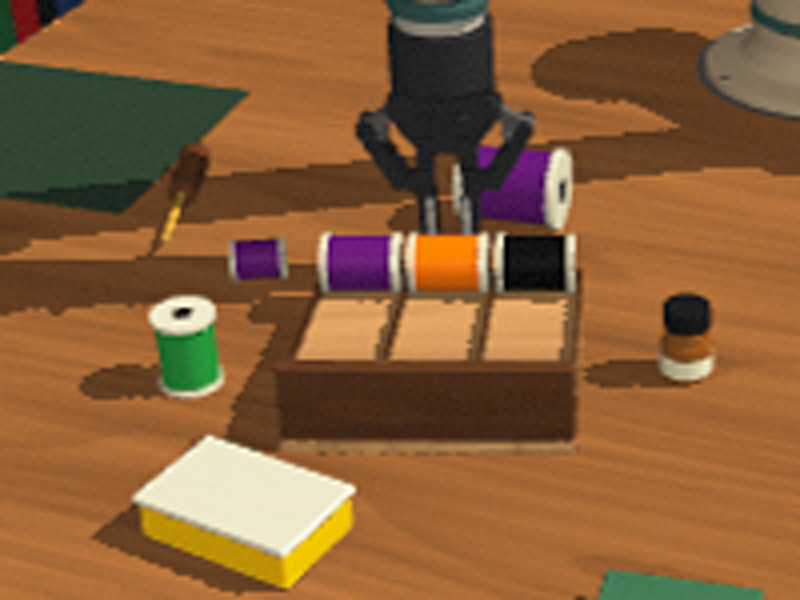

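View pics/top3.png

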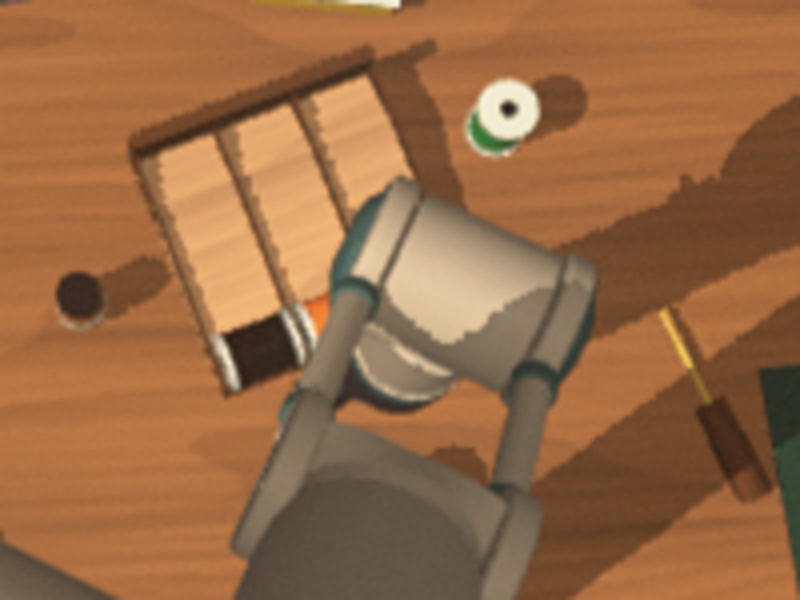

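move_arm(steps=[{"dx":3,"dy":3,"dz":-2,"turn":0,"hand":18},{"dx":3.8,"dy":1.3,"dz":0,"turn":0,"hand":18},{"dx":3.8,"dy":1.3,"dz":0,"turn":0,"hand":18},{"dx":2.8,"dy":1.0,"dz":0,"turn":0,"hand":18},{"dx":2.8,"dy":1.0,"dz":0.4,"turn":0,"hand":18},{"dx":2.8,"dy":1.0,"dz":0.4,"turn":0,"hand":18},{"dx":3.8,"dy":1.3,"dz":0.6,"turn":0,"hand":18},{"dx":3.8,"dy":1.3,"dz":0.6,"turn":0,"hand":18},{"dx":3.8,"dy":1.3,"dz":0.6,"turn":0,"hand":18},{"dx":3.8,"dy":1.3,"dz":0.6,"turn":0,"hand":18}])

```text
time_s: 4.2
ee_pos: [0.4952, -0.1569, 0.0595]
ee_rot: [3.099, 0.513, -0.0]
contact_force: [-0.6, -0.9, 0.7]
width: 0.0178
```

```bash
python3 look.py 4 scene
```

```text
scene orange 191 [-47.1   0.   53.7]
scene violet 191 [-63.4 -63.8  50.8]
scene black 300 [-73.4  47.1  58.1]
t 4.25 tcp rack mm [-92.3  -1.8  59.7] world [ 0.4962 -0.1569  0.0597] F [ 0.54 -0.49  0.14] w 0.018166727450932996 rot [3.09900019e+00 5.12366414e-01 2.19674154e-03] 0.025
```

View pics/scene4.png

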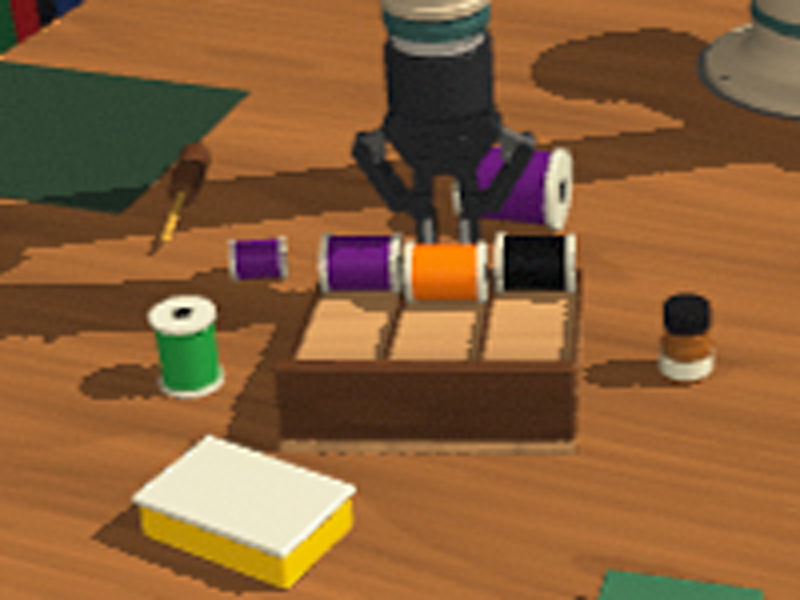

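The orange spool is rolling square in the middle gutter, at about (450,272) in the crop, with the fingers behind it and its neighbours unmoved. I'll keep going.

move_arm(steps=[{"dx":3.8,"dy":1.3,"dz":0.5,"turn":0,"hand":18},{"dx":3.8,"dy":1.3,"dz":0.5,"turn":0,"hand":18},{"dx":3.8,"dy":1.3,"dz":0.6,"turn":0,"hand":18},{"dx":3.8,"dy":1.3,"dz":0.6,"turn":0,"hand":18},{"dx":3.8,"dy":1.3,"dz":0.6,"turn":0,"hand":18},{"dx":3.8,"dy":1.3,"dz":0.6,"turn":0,"hand":18},{"dx":3.8,"dy":1.3,"dz":0.6,"turn":0,"hand":18},{"dx":3.8,"dy":1.3,"dz":0.6,"turn":0,"hand":18},{"dx":3.8,"dy":1.3,"dz":0.6,"turn":0,"hand":18},{"dx":3.8,"dy":1.3,"dz":0.6,"turn":0,"hand":18},{"dx":3.8,"dy":1.3,"dz":0.6,"turn":0,"hand":18},{"dx":3.8,"dy":1.3,"dz":0.6,"turn":0,"hand":18}])

```text
time_s: 5.45
ee_pos: [0.5408, -0.1413, 0.0666]
ee_rot: [3.099, 0.513, 0.0]
contact_force: [-1.0, -0.7, 1.0]
width: 0.0176
```

```bash
python3 look.py 5 scene
```

```text
scene orange 190 [ 1.3 -1.1 60.7]
scene violet 189 [-63.7 -64.1  49.9]
scene black 231 [-61.7  53.3  54.8]
t 5.5 tcp rack mm [-44.1  -1.6  66.7] world [ 0.5418 -0.1412  0.0667] F [0.41 0.14 0.36] w 0.018127890902511976 rot [3.09910162e+00 5.12457355e-01 2.35926716e-03] 0.025
```

View pics/scene5.png

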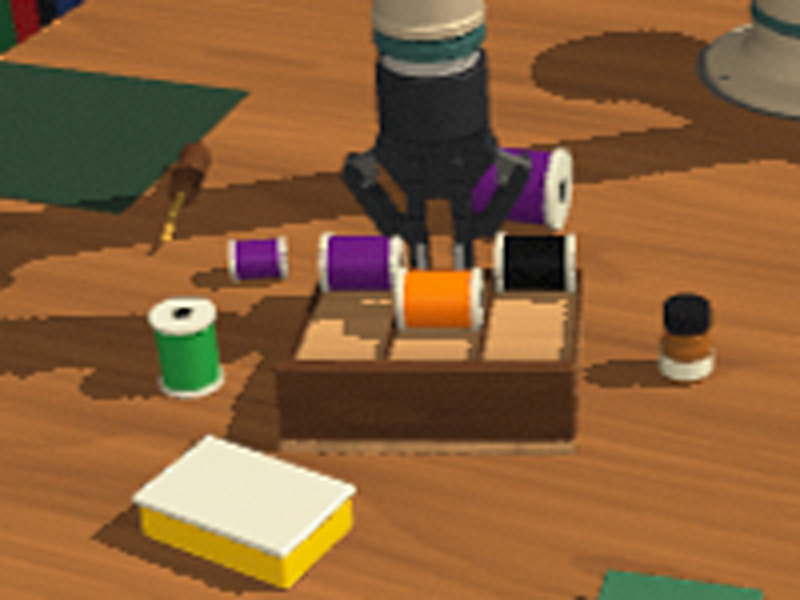

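move_arm(steps=[{"dx":3.8,"dy":1.3,"dz":0.6,"turn":0,"hand":18},{"dx":3.8,"dy":1.3,"dz":0.6,"turn":0,"hand":18},{"dx":3.8,"dy":1.3,"dz":0.6,"turn":0,"hand":18},{"dx":3.8,"dy":1.3,"dz":0.6,"turn":0,"hand":18},{"dx":3.8,"dy":1.3,"dz":0.6,"turn":0,"hand":18},{"dx":3.8,"dy":1.3,"dz":0.6,"turn":0,"hand":18},{"dx":3.8,"dy":1.3,"dz":0.6,"turn":0,"hand":18},{"dx":3.8,"dy":1.3,"dz":0.6,"turn":0,"hand":18},{"dx":3.8,"dy":1.3,"dz":0.6,"turn":0,"hand":18},{"dx":3.8,"dy":1.3,"dz":0.6,"turn":0,"hand":18},{"dx":3.8,"dy":1.3,"dz":0.6,"turn":0,"hand":18},{"dx":2.8,"dy":1.0,"dz":0.6,"turn":0,"hand":18}])

```text
time_s: 6.7
ee_pos: [0.5856, -0.126, 0.0738]
ee_rot: [3.099, 0.513, 0.0]
contact_force: [-0.6, -0.3, 1.0]
width: 0.0181
```

move_arm(steps=[{"dx":2.8,"dy":1.0,"dz":0.4,"turn":0,"hand":18},{"dx":2.8,"dy":1.0,"dz":0.4,"turn":0,"hand":18},{"dx":2.8,"dy":1.0,"dz":0.4,"turn":0,"hand":18},{"dx":2.8,"dy":1.0,"dz":0.4,"turn":0,"hand":18},{"dx":2.8,"dy":1.0,"dz":0.4,"turn":0,"hand":18},{"dx":2.8,"dy":1.0,"dz":0.2,"turn":0,"hand":18}])

```text
time_s: 7.3
ee_pos: [0.6025, -0.1199, 0.076]
ee_rot: [3.099, 0.513, 0.001]
contact_force: [-0.6, -0.0, -0.0]
width: 0.018
```

```bash
python3 look.py 6 scene
```

```text
scene orange 169 [72.1 -1.1 70. ]
scene violet 123 [-61.9 -72.   45.6]
scene black 210 [-61.8  56.2  53.9]
t 7.35 tcp rack mm [20.8 -1.1 76. ] world [ 0.603  -0.1199  0.076 ] F [ 0.1  -0.    0.16] w 0.018094335770888283 rot [3.09924799e+00 5.12582831e-01 2.09735456e-03] 0.025
```

View pics/scene6.png

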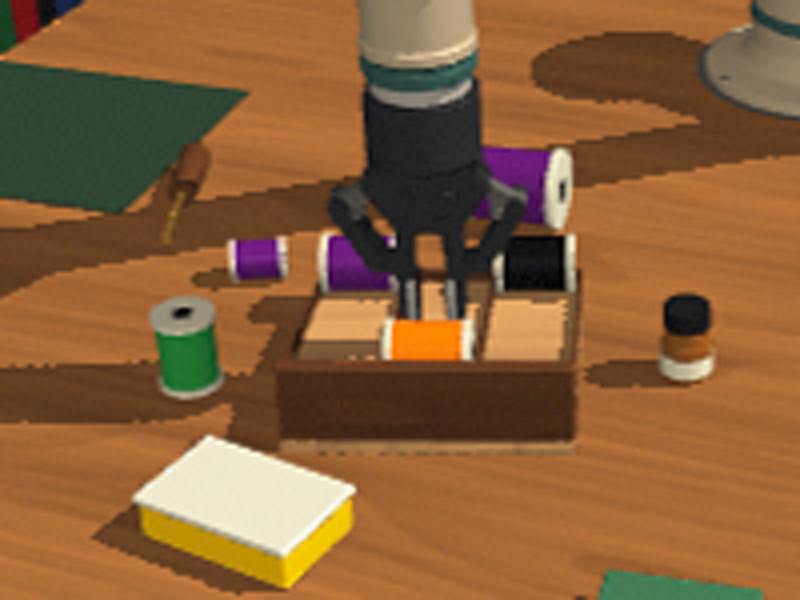

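The orange spool has gone over the crest and lies at about (428,340) against the end stop. I'll rise, move behind the violet spool and check.

move_arm(steps=[{"dx":0,"dy":0,"dz":0,"turn":0,"hand":18},{"dx":-3,"dy":-1,"dz":20,"turn":0,"hand":18},{"dx":0,"dy":0,"dz":30,"turn":0,"hand":18},{"dx":-20,"dy":-17,"dz":30,"turn":0,"hand":18},{"dx":-25,"dy":-22.5,"dz":0,"turn":0,"hand":18},{"dx":-25,"dy":-22.5,"dz":0,"turn":0,"hand":18},{"dx":-25,"dy":-22.5,"dz":0,"turn":0,"hand":18},{"dx":-25,"dy":-22.5,"dz":0,"turn":0,"hand":18},{"dx":0,"dy":0,"dz":0,"turn":0,"hand":18}])

```text
time_s: 8.25
ee_pos: [0.4759, -0.2299, 0.1559]
ee_rot: [3.1, 0.507, -0.004]
contact_force: [0.7, 0.8, -0.2]
width: 0.0181
```

```bash
python3 look.py 7 scene top
```

```text
scene orange 152 [73.8 -0.8 69.5]
scene violet 188 [-63.8 -64.1  50. ]
scene black 170 [-63.9  61.9  50.5]
top orange 72 [52.1  4.  67.8]
top violet 137 [-80.1 -58.6  57.1]
top black 137 [-83.8  62.1  57.3]
t 8.35 tcp rack mm [-131.9  -63.9  156.1] world [ 0.4786 -0.2284  0.1561] F [0.67 0.64 0.57] w 0.017795632052756274 rot [-3.09995157e+00 -5.09563273e-01 -9.98075490e-04] 0.025
```

View pics/scene7.png

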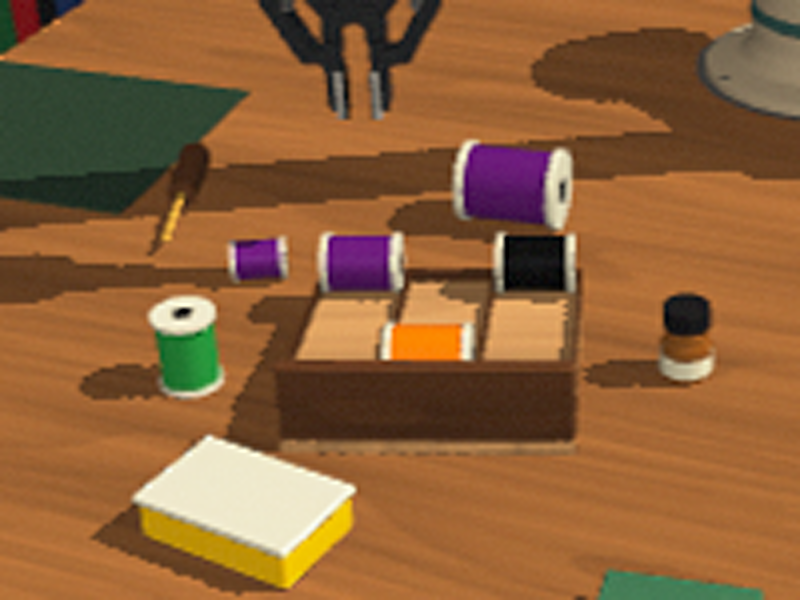

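View pics/top7.png

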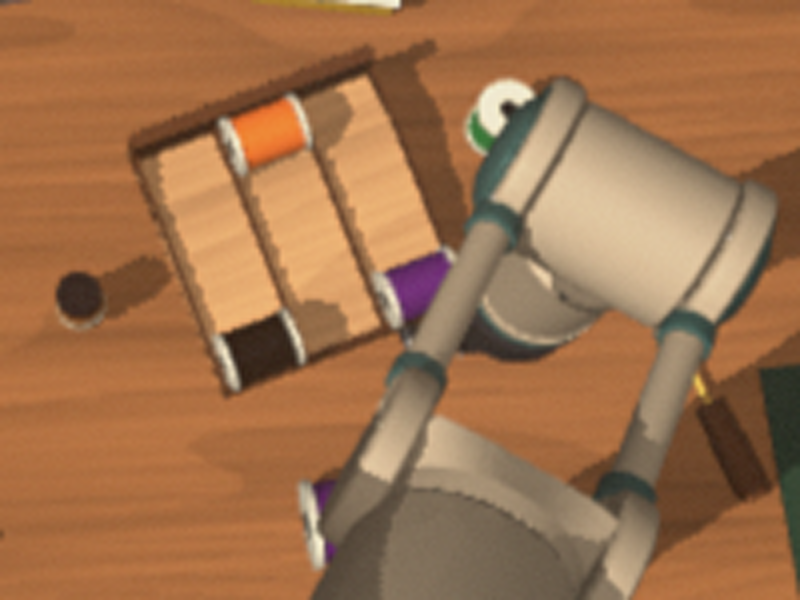

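Orange is parked against the end stop at about (265,132) in the top crop. The fingers are lined up behind the violet spool, so I'll lower them.

move_arm(steps=[{"dx":0,"dy":0,"dz":-40,"turn":0,"hand":18},{"dx":0,"dy":0,"dz":-35,"turn":0,"hand":18},{"dx":0,"dy":0,"dz":-20,"turn":0,"hand":18},{"dx":0,"dy":0,"dz":-4,"turn":0,"hand":18},{"dx":0,"dy":0,"dz":0,"turn":0,"hand":18}])

```text
time_s: 8.85
ee_pos: [0.4795, -0.2275, 0.0565]
ee_rot: [-3.099, -0.514, 0.001]
contact_force: [0.7, 0.3, 0.7]
width: 0.018
```

```bash
python3 look.py 8 scene
```

```text
scene orange 150 [74.5 -0.7 70. ]
scene violet 190 [-63.4 -64.3  50.4]
scene black 226 [-66.3  55.8  53.9]
t 8.9 tcp rack mm [-130.4  -63.9   57.4] world [ 0.48   -0.228   0.0574] F [ 0.27  0.42 -0.47] w 0.017997163115149074 rot [3.09857988e+00 5.13750520e-01 1.56682198e-03] 0.025
```

View pics/scene8.png

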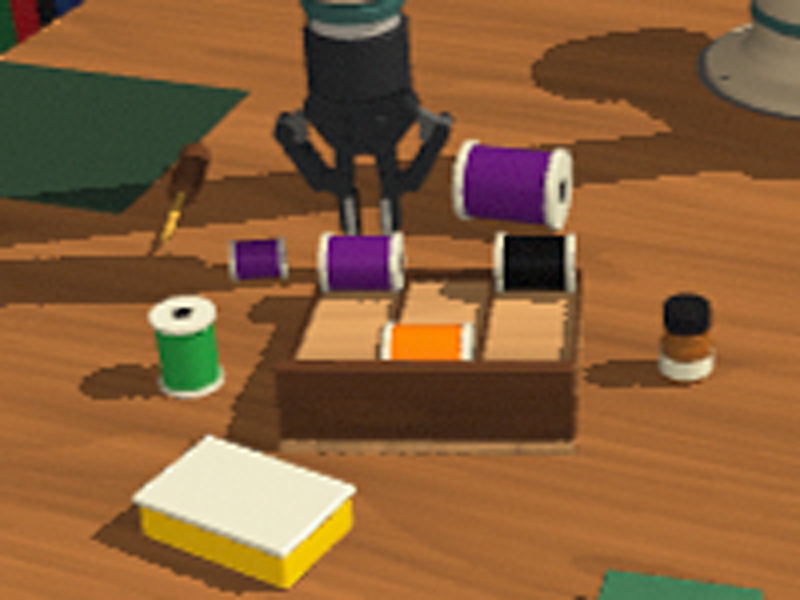

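The fingers are centred behind the violet spool, at about (368,230).

move_arm(steps=[{"dx":3.8,"dy":1.3,"dz":0,"turn":0,"hand":18},{"dx":3.8,"dy":1.3,"dz":0,"turn":0,"hand":18},{"dx":3.8,"dy":1.3,"dz":0,"turn":0,"hand":18},{"dx":2.8,"dy":1.0,"dz":0,"turn":0,"hand":18},{"dx":2.8,"dy":1.0,"dz":0.4,"turn":0,"hand":18},{"dx":2.8,"dy":1.0,"dz":0.4,"turn":0,"hand":18},{"dx":3.8,"dy":1.3,"dz":0.6,"turn":0,"hand":18},{"dx":3.8,"dy":1.3,"dz":0.6,"turn":0,"hand":18},{"dx":3.8,"dy":1.3,"dz":0.6,"turn":0,"hand":18},{"dx":3.8,"dy":1.3,"dz":0.6,"turn":0,"hand":18}])

```text
time_s: 9.9
ee_pos: [0.5142, -0.2159, 0.0602]
ee_rot: [3.099, 0.513, -0.0]
contact_force: [-0.4, -0.2, 1.5]
width: 0.0173
```

```bash
python3 look.py 9 scene
```

```text
scene orange 150 [74.2 -0.4 69.7]
scene violet 198 [-47.5 -64.9  52.6]
scene black 289 [-73.5  47.7  57.3]
t 9.95 tcp rack mm [-93.4 -63.7  60.3] world [ 0.5151 -0.2158  0.0603] F [0.92 0.91 0.26] w 0.017836559153226562 rot [3.09902608e+00 5.12489945e-01 1.98279676e-03] 0.025
```

View pics/scene9.png

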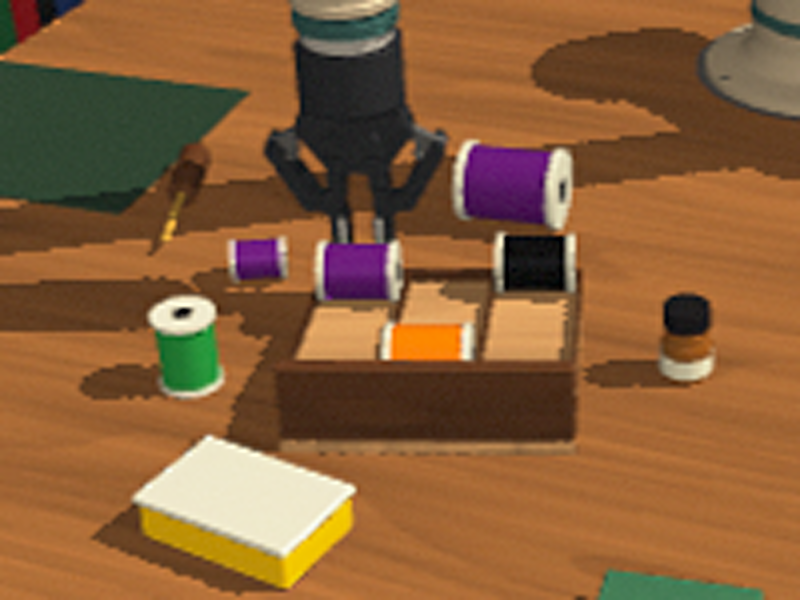

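It behaves the same as the orange one. I'll continue.

move_arm(steps=[{"dx":3.8,"dy":1.3,"dz":0.5,"turn":0,"hand":18},{"dx":3.8,"dy":1.3,"dz":0.5,"turn":0,"hand":18},{"dx":3.8,"dy":1.3,"dz":0.6,"turn":0,"hand":18},{"dx":3.8,"dy":1.3,"dz":0.6,"turn":0,"hand":18},{"dx":3.8,"dy":1.3,"dz":0.6,"turn":0,"hand":18},{"dx":3.8,"dy":1.3,"dz":0.6,"turn":0,"hand":18},{"dx":3.8,"dy":1.3,"dz":0.6,"turn":0,"hand":18},{"dx":3.8,"dy":1.3,"dz":0.6,"turn":0,"hand":18},{"dx":3.8,"dy":1.3,"dz":0.6,"turn":0,"hand":18},{"dx":3.8,"dy":1.3,"dz":0.6,"turn":0,"hand":18},{"dx":3.8,"dy":1.3,"dz":0.6,"turn":0,"hand":18},{"dx":3.8,"dy":1.3,"dz":0.6,"turn":0,"hand":18}])

```text
time_s: 11.15
ee_pos: [0.5599, -0.2002, 0.0672]
ee_rot: [3.099, 0.513, 0.0]
contact_force: [-2.1, -0.8, 1.7]
width: 0.0182
```

```bash
python3 look.py 10 scene
```

```text
scene orange 152 [74.2 -0.7 69.4]
scene violet 218 [  0.7 -63.7  59.3]
scene black 220 [-61.8  56.2  54.6]
t 11.2 tcp rack mm [-45.1 -63.6  67.3] world [ 0.5608 -0.2002  0.0673] F [-0.32 -0.77  0.44] w 0.017938077552892916 rot [3.09907861e+00 5.12460208e-01 2.25869696e-03] 0.025
```

View pics/scene10.png

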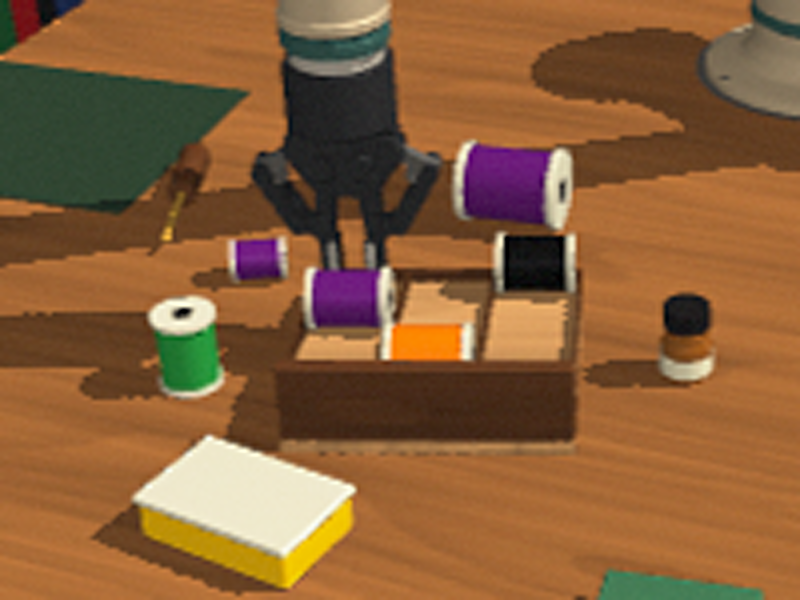

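Violet is halfway up at about (350,298), square in its gutter.

move_arm(steps=[{"dx":3.8,"dy":1.3,"dz":0.6,"turn":0,"hand":18},{"dx":3.8,"dy":1.3,"dz":0.6,"turn":0,"hand":18},{"dx":3.8,"dy":1.3,"dz":0.6,"turn":0,"hand":18},{"dx":3.8,"dy":1.3,"dz":0.6,"turn":0,"hand":18},{"dx":3.8,"dy":1.3,"dz":0.6,"turn":0,"hand":18},{"dx":3.8,"dy":1.3,"dz":0.6,"turn":0,"hand":18},{"dx":3.8,"dy":1.3,"dz":0.6,"turn":0,"hand":18},{"dx":3.8,"dy":1.3,"dz":0.6,"turn":0,"hand":18},{"dx":3.8,"dy":1.3,"dz":0.6,"turn":0,"hand":18},{"dx":3.8,"dy":1.3,"dz":0.6,"turn":0,"hand":18},{"dx":3.8,"dy":1.3,"dz":0.6,"turn":0,"hand":18},{"dx":2.8,"dy":1.0,"dz":0.6,"turn":0,"hand":18}])

```text
time_s: 12.4
ee_pos: [0.6046, -0.1849, 0.0744]
ee_rot: [3.099, 0.513, 0.0]
contact_force: [-0.8, -0.8, 0.2]
width: 0.0182
```

move_arm(steps=[{"dx":2.8,"dy":1.0,"dz":0.4,"turn":0,"hand":18},{"dx":2.8,"dy":1.0,"dz":0.4,"turn":0,"hand":18},{"dx":2.8,"dy":1.0,"dz":0.4,"turn":0,"hand":18},{"dx":2.8,"dy":1.0,"dz":0.4,"turn":0,"hand":18},{"dx":2.8,"dy":1.0,"dz":0.4,"turn":0,"hand":18},{"dx":2.8,"dy":1.0,"dz":0.2,"turn":0,"hand":18},{"dx":0,"dy":0,"dz":0,"turn":0,"hand":18}])

```text
time_s: 13.1
ee_pos: [0.6216, -0.1789, 0.0765]
ee_rot: [3.099, 0.513, 0.001]
contact_force: [-0.3, -0.1, 0.2]
width: 0.018
```

```bash
python3 look.py 11 scene
```

```text
scene orange 150 [73.8 -1.  69.4]
scene violet 147 [ 73.9 -63.1  69.7]
scene black 210 [-61.9  58.4  53.4]
t 13.15 tcp rack mm [ 19.  -62.9  76.5] world [ 0.6212 -0.1789  0.0765] F [-0.22  0.32 -0.16] w 0.017820576442534358 rot [3.09936898e+00 5.12858133e-01 4.05392853e-04] 0.025
```

View pics/scene11.png

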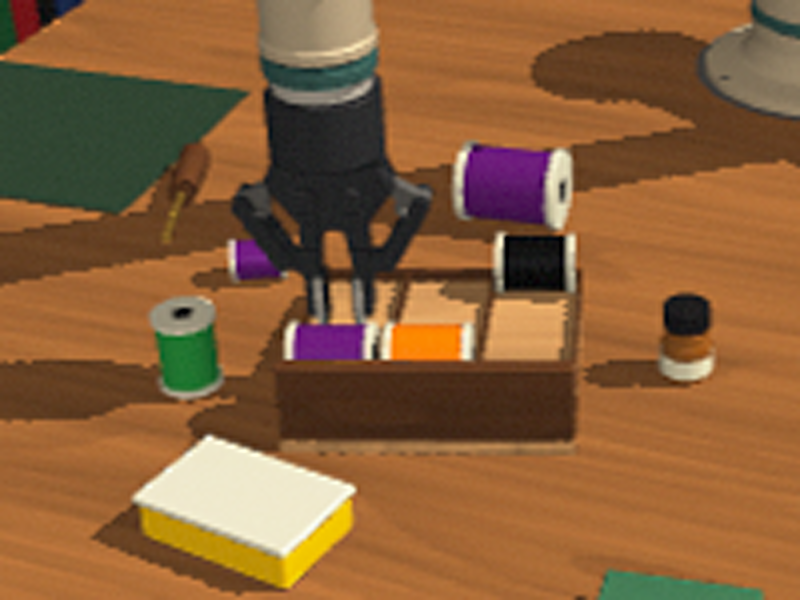

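Both spools now lie side by side against the end stop, violet at (330,342) and orange at (428,342). I'll retreat up and away.

move_arm(steps=[{"dx":-3,"dy":-1,"dz":15,"turn":0,"hand":18},{"dx":0,"dy":0,"dz":30,"turn":0,"hand":18},{"dx":0,"dy":0,"dz":40,"turn":0,"hand":18},{"dx":-20,"dy":-10,"dz":40,"turn":0,"hand":18},{"dx":-35,"dy":-25,"dz":0,"turn":0,"hand":18},{"dx":-35,"dy":-30,"dz":0,"turn":0,"hand":18},{"dx":-35,"dy":-30,"dz":0,"turn":0,"hand":18},{"dx":-35,"dy":-30,"dz":0,"turn":0,"hand":18},{"dx":-35,"dy":-30,"dz":0,"turn":0,"hand":18},{"dx":-35,"dy":-30,"dz":0,"turn":0,"hand":18},{"dx":-20,"dy":-30,"dz":0,"turn":0,"hand":18},{"dx":0,"dy":0,"dz":0,"turn":0,"hand":18}])

```text
time_s: 14.35
ee_pos: [0.3653, -0.3988, 0.2029]
ee_rot: [3.097, 0.504, -0.001]
contact_force: [0.7, 0.4, 0.5]
width: 0.0176
```

```bash
python3 look.py 12 scene top; python3 - <<'E'
import pickle,numpy as np,cv2
from h import *
D=pickle.load(open("s12.pkl","rb"));s=D["top"];P=cloud(s)
p=[.583,-.1255,.3275];c,si=np.cos(p[2]),np.sin(p[2]);d=P[...,:2]-p[:2];L=np.stack([d@[c,si],d@[-si,c],P[...,2]],-1)*1000
from scipy.optimize import least_squares
for n,y in(("orange",0),("violet",-63),("black",63)):
    x0=-80 if n=="black" else 63; z0=39 if n=="black" else 53
    q=L[(s["depth"]>0)&(abs(L[...,1]-y)<20)&(abs(L[...,0]-x0)<20)&(L[...,2]>z0+8)]
    r=least_squares(lambda v:np.hypot(q[:,0]-v[0],q[:,2]-v[1])-20,[x0,z0],loss="soft_l1");print(n,len(q),r.x)
E
```

```text
scene orange 151 [73.7 -0.6 69.1]
scene violet 147 [ 73.8 -63.6  69.5]
scene black 171 [-63.7  61.9  50.5]
top orange 57 [50.6  1.6 67.3]
top violet 174 [ 58.9 -63.4  69.6]
top black 104 [-83.4  61.1  57.5]
t 14.45 tcp rack mm [-291.  -186.3  202.4] world [ 0.3674 -0.3955  0.2024] F [ 0.9   1.39 -0.17] w 0.018524467431460478 rot [3.09965413e+00 5.08776357e-01 1.42256539e-03] 0.025
orange 163 [61.39332461 52.82296132]
violet 159 [61.27100453 52.48919132]
black 176 [-81.43858756  39.58051637]
```

View pics/top12.png

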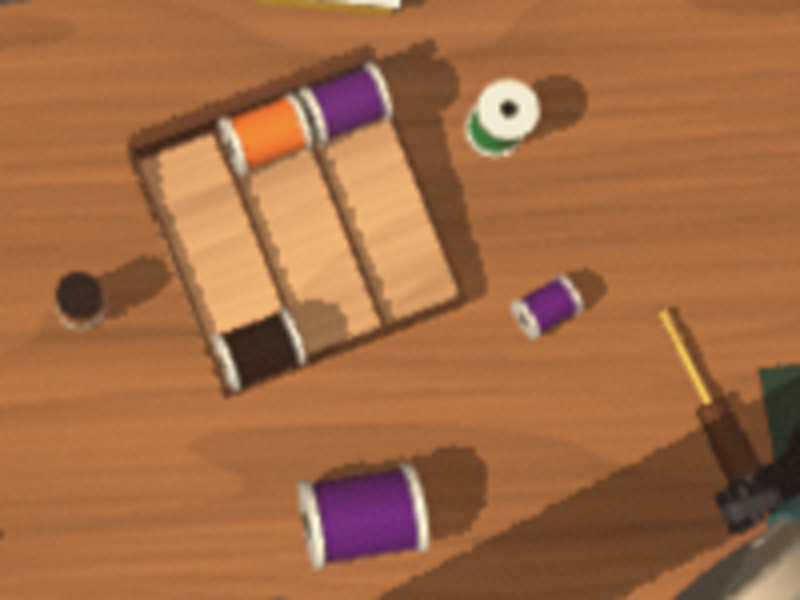

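View pics/scene12.png

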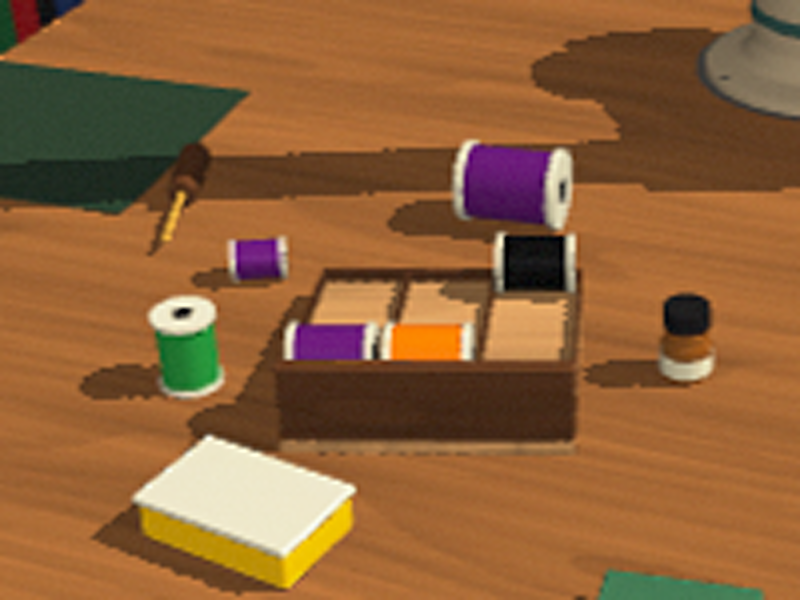

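Both spools are parked: the fits give x ≈ 61.3 mm, and the black reference reads −81.4 where −80 is nominal, so the bias is the same at about −1.5 mm. The bystanders are unmoved and the arm is clear and high. I'll hand it in.

```bash
python3 -c "
from rig import ctrl
print(ctrl.finish_job())"
```

```text
the job is handed in; nothing more can be done
None
```

I pushed the orange spool (middle gutter) and then the middle-sized violet spool (right gutter) up and over the crest, with the nearly closed fingertips behind them at about 40 mm/s. I handed the job in at about 14.5 s.

- **Parked spools:** a cylinder fit to the top depth image put orange at x 61.4, z 52.8 mm and violet at x 61.3, z 52.5 mm. The parked place is x 63, z 53, so both are within about 2 mm and inside the 7 mm limit.
- **Black spool:** it read x −81.4 mm against a nominal −80, which points to a calibration bias of about 1.5 mm. Its scene-camera reading was the same before and after.
- **Bystanders:** the green spool, jar, bodkin and dubbing box look unmoved in the last pictures. The mug and most of the hook tin were outside the last crops; the arm did not go near them.
- **Arm:** it finished clear of everything, with the tool centre at about 0.2 m height. Force readings stayed near 2 N or below.
- **Disagreements:** the two cameras placed the rack about 4 mm apart in x, so I used the mean. The first move call was refused because its rows left out some fields; I resent it complete and it had no effect on the job.

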